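# Pull check on the bench anchor fork

### The arm

A 7-joint arm with a two-finger parallel gripper is mounted at the origin on the work surface. World frame = base frame: x ahead of the robot, y to its left, z up, the work surface at z = 0. Lengths are in m, angles in rad, forces in N, time in s.
With the tool pointing down it reaches from about 0.425 to 0.925 m from the base axis. Payload 6.8 kg.
Tool frame: the origin (TCP) lies between the finger pads; the fingertips stand finger_overhang ahead of it and the grasp point (between the pads) lies 6 mm ahead of it (finger_overhang is the distance from the TCP to the fingertips, in m); z points along the fingers, y is the line along which they close (so a half turn about z gives the same grasp; the last joint's range is limited). The gripper opens to 85 mm and grips with 20 to 120 N. Pads are 22 mm wide; open, the fingers measure 114 mm over their backs; the gripper's body (76 mm by 85 mm) begins 54 mm behind the grasp point. The pads swing forward as they close: fully open they stand 13 mm farther back than shut.
Start: joints at [-1.383, 0.477, 0.022, 1.555, -0.011, 1.109, -0.083], TCP at [0.197, 0.646, 0.256] pointing down, gripper open.
Joint ranges: [-2.96, 2.96], [-0.34, 2.1], [-1.41, 1.46], [0.24, 2.44], [-1.37, 4.51], [0.17, 1.92], [-2.96, 2.96]. Speed limits (rad/s): [2.39, 2.39, 3.14, 3.14, 3.14, 3.14, 3.14].

### API

Orientations are given as a unit quaternion [w, x, y, z].
In Python, from station import * gives the robot as it stands.
- The arm moves only by the tool drive_tool, never from a script. Its argument "increments" is a list of rows, each an object of numbers: "claw": the finger opening in m, from 0 to 0.0854; "dx", "dy", "dz": the shift along the tool's x, y, z in m; "wx", "wy", "wz": the turn, a rotation vector about the tool's x, y, z in degrees. A call has 1 to 20 rows; each row shifts and turns the commanded pose from where the row before left it, along the tool's axes as they then stand; what a row does not reach is not made up. A row lasts 1/8 s, in which the tool goes at most 62.5 mm and 10.7 degrees, less where a joint would pass 70% of its speed; a pose out of reach is approached as far as the arm can. A call with a gripper value outside its range is refused whole. The fingers move at their own pace and stop on an object; "newtons" is the grip in N (left out, the last holds). Time passes only in rows, so rows that do not move let the fingers close. It gives the time, the measured TCP pose, the force, the opening and the grip force at its end, in the units of the state.
- get_obs(): the state, without advancing time (a new reading comes with each control period).
- read_camera(name): name is "side" or "top"; returns (picture, depth): 400x640x3 uint8, red, green, blue; 400x640 float32, m along the optical axis (not along the pixel's ray), 0 where there is no reading.
- calibration(name): a dict with "intrinsics" (3x3 intrinsics, pixels), "R" (3x3) and "t" (3): a world point X has camera coordinates R X + t. Camera axes: x right, y down, z forward; pixel columns grow to the right and rows downward; lengths in m; the calibration is good to about 2 mm. A picture is of the moment at which its call begins. calibration takes no time and is no camera call.
- hand_in(): hands the job in; it is judged then, once.
The state is a dict: "t": time; "q": joint angles; "joint_vel": joint speeds; "joint_torque": joint torques, N m; "eef_pos": TCP position; "tool_rot": TCP orientation; "contact_force": force on the tool from outside, world axes, zero at the start; "torque": the same for the moment, N m; "gripper_width": opening from 0.0 (shut) to 1.0 (fully open); "grasp_force": force on a finger pad.
Only numpy, scipy, OpenCV 4.12 (cv2) and the standard library are available. Lean on these libraries where they do the work, as an engineer would, in place of code of your own. Each camera call takes 0.05 s, during which the arm holds its last target. There are 200 camera calls.

### The job

Do the pull check of the yellow anchor fork: take the spring pull gauge by its blue handle, lift it up and off the bar of its stand, and slide its thin neck into the fork's slot with the foot disc underneath and the rod still fully in. Then pull the handle straight up against the spring until the green band on the rod is at the mouth of the barrel (40 mm out, the mouth anywhere within the band), and finish while still holding it there, steady and upright. Do not shift or knock over the beaker, the bottle or the jar.

Things in the scene. Friction and masses are not known exactly. Their poses are not given: they have to be found in the camera images.
- handle (a point): Centre of the gauge's blue grip, a block 24 x 24 x 44 mm tall on the top of the sliding rod. z up the rod, x towards the side with the finger hook (square to the grip's faces). With the rod in, it is 130 mm above gauge_neck, 32 mm above the barrel's mouth, and the grip's underside is 10 mm above the mouth.
- gauge: Loose spring pull gauge, 0.2 kg; origin under its foot, z up its axis, x to its hook. From below: steel foot disc 36 mm across, 6 thick; neck 14 across to 34 mm height; aluminium barrel 28 across to its mouth at 118; 12 mm rod; blue grip 128 to 172. The black hook reaches 36 mm out, arm underside at 100 mm, tip down to 86.
- gauge_neck (a point): Centre of the gauge's neck, on the axis, 20 mm above the foot's underside; axes as gauge.
- rod (a joint): Travel of the rod out of the barrel, m: 0 fully in, 0.06 end stop. The spring pulls in with 4 N at 0 (so it stays in while the gauge is carried by the grip) plus 200 N per m: 12 N at the mark. Green band 12 mm wide, hidden in the barrel at first: its middle is at the mouth at 0.040, its edges at 0.034 and 0.046.
- stand: Fixed stand, grey base and two steel posts; origin on the bench below the middle of the hang bar's front, about under the gauge's axis; z up. The gauge hangs on its -x side: raise it 16 mm or more (better 30), then draw it away along -x. Posts 24 mm to +x and 45 mm to either side, 158 mm tall, the highest part. Base 12 mm thick, x -50 to 100 mm, 130 mm wide.
- hang_bar (a point): Middle of the top edge of the stand's steel hang bar (8 mm thick, along y between the posts), 145 mm above the bench; axes as stand. The gauge hangs by its hook up to 12 mm to either side of this point.
- fork: Fixed yellow fork on a grey base (8 mm thick, x -40 to 90 mm, 100 wide); origin on the bench under the seat, z up, -x out of the slot's open end. Its flat plate, 55 to 63 mm above the bench, has a slot 22 mm wide, closed 11 mm to +x of the seat; slanting tips widen its mouth to about 46 mm and end 55 mm to -x. Nothing is higher than 67 mm.
- fork_seat (a point): The seat: middle of the slot's width and the plate's thickness, 59 mm above the bench; axes as fork. The neck enters along +x with gauge_neck at this height, up to 8 mm higher or lower still clears. Pulled up, the foot meets the plate's underside with gauge_neck about 10 mm above this point. A seated gauge_neck is within 14 mm of it seen from above.
- beaker_mid (a point): Bystander: centre of a clear glass beaker 68 mm across, 85 mm tall, loose.
- bottle_mid (a point): Bystander: centre of a clear bottle with yellow cap, 72 mm across, 170 mm tall, loose.
- jar_mid (a point): Bystander: centre of an amber jar with black cap, 54 mm across, 80 mm tall, loose.
There are look-alikes about, which are no part of the job. Of the things that look like the gauge, the largest one is meant. Several things look just like the fork: the one meant starts farthest to the robot's left.

How it is judged:
On the way, in this order (a step that is already met when the one before it is completed fails the run):
1. the gauge is off the stand, held by the gripper (distance of gauge_neck from where it was at the start of the episode above 0.05 m and contact force between gauge and stand below 0.1 N and contact force between the fingers and gauge above 1 N), for 0.1 s.
2. the neck is in the slot, foot below the plate, rod still in (horizontal distance between gauge_neck and fork_seat below 0.014 m and z of gauge_neck in the frame of fork_seat between -0.014 and 0.014 m and value of joint rod below 0.02 m and angle between gauge's own z axis and vertical below 0.25 rad), for 0.1 s.
At the end, for the whole second after the job is handed in: The gripper still holds the gauge; its neck is in the slot (neck point within 14 mm of the seat, level and in height); the rod is 34 to 46 mm out and still (under 10 mm/s); the foot pulls the fork with over 5 N; it is off the stand and upright within 0.2 rad (horizontal distance between gauge_neck and fork_seat below 0.014 m and z of gauge_neck in the frame of fork_seat between -0.014 and 0.014 m and value of joint rod between 0.034 and 0.046 m and velocity of joint rod between -0.01 and 0.01 m/s and contact force between the fingers and gauge above 3 N and contact force between gauge and fork above 5 N and contact force between gauge and stand below 0.1 N and angle between gauge's own z axis and vertical below 0.2 rad); the arm keeps its last pose, push and grip.
It fails at once if the beaker is shifted by more than 25 mm (distance of beaker_mid from where it was at the start of the episode above 0.025 m).
It fails at once if the bottle is shifted by more than 25 mm (distance of bottle_mid from where it was at the start of the episode above 0.025 m).
It fails at once if the jar is shifted by more than 25 mm (distance of jar_mid from where it was at the start of the episode above 0.025 m).
It also fails if it takes over 51 s, if anything falls off the work surface, if the arm or the gripper's body presses on something with over 40 N, if the wrist force passes 120 N, or if a joint passes its speed limit or range.

## Working session

There is one attempt and no reset: what is moved stays moved. The work goes in short steps, Python scripts to look and compute and a tool call to move; the robot and the scene stay as the last step left them, time stands still between calls to the robot, and variables do not carry over. Pictures are saved under pics/ and viewed, at most 10 in all, crops included, and the job is handed in when it is done.

Besides the shell and the picture viewer there is one more tool, called after ">>>" by a JSON object that holds its "name" and its "arguments", one argument or row to a line. drive_tool: Moves the arm, as the interface text tells. Its arguments: {"type":"object","properties":{"increments":{"type":"array","items":{"type":"object","properties":{"claw":{"type":"number"},"dx":{"type":"number"},"dy":{"type":"number"},"dz":{"type":"number"},"wx":{"type":"number"},"wy":{"type":"number"},"wz":{"type":"number"}}}},"newtons":{"type":"number"}},"required":["increments"]}

```bash
mkdir -p pics; cat > h.py <<'E'
from station import *
import numpy as np, cv2
def grab(n,tag):
    p,d=read_camera(n); cv2.imwrite(f'pics/{n}_{tag}.png',p[:,:,::-1]); np.save(f'pics/{n}_{tag}.npy',d); return p,d
def world(n,d,u,v,z=None):
    c=calibration(n);K,R,t=map(np.array,(c['intrinsics'],c['R'],c['t']))
    r=np.linalg.solve(K,[u,v,1.])
    if z is None:
        k=d[int(round(v)),int(round(u))]; return R.T@(r*k-t)
    o=-R.T@t; w=R.T@r; return o+w*(z-o[2])/w[2]
def proj(n,X):
    c=calibration(n);K,R,t=map(np.array,(c['intrinsics'],c['R'],c['t']))
    p=K@(R@np.array(X)+t);return p[:2]/p[2]
E
python3 - <<'E'
from h import *
for n in('side','top'):
    grab(n,'0');c=calibration(n);R=np.array(c['R']);print(n,-R.T@np.array(c['t']),R.tolist(),c['intrinsics'])
o=get_obs();print(o)
E
```

```text
side [ 0.50909611 -0.53595651  0.70102271] [[0.99298470232651, -0.11808878106456559, 0.006034959172766916], [-0.08337263149351375, -0.7354294858787093, -0.6724525824309283], [0.08384739270471457, 0.6672319769666788, -0.7401156015446226]] [[394.52620558   0.         320.43497856]
 [  0.         394.52620558 195.02823721]
 [  0.           0.           1.        ]]
top [ 0.46733748 -0.0379675   1.1227429 ] [[-0.005642004282756396, -0.9999372231427551, -0.009680783089693563], [-0.9954492786170153, 0.0065370760120601334, -0.09506839820927149], [0.09512571412892216, 0.009100352233231761, -0.9954236696506138]] [[416.07636998   0.         320.90462289]
 [  0.         416.07636998 201.9696108 ]
 [  0.           0.           1.        ]]
{'t': 0.1, 'q': array([-1.38309244,  0.47773588,  0.02234769,  1.55636306, -0.0114881 ,
        1.10933642, -0.08311512]), 'joint_vel': array([-0.00020886, -0.00045648,  0.00120217, -0.00173195, -0.00060971,
       -0.00146654,  0.00095108]), 'joint_torque': array([ 4.19596981e-03, -5.97764325e+01,  1.61360085e+00, -2.81958461e+01,
        1.28580045e-02,  4.95609143e-03,  6.88045503e-06]), 'eef_pos': array([0.19663497, 0.64519039, 0.25540623]), 'tool_rot': array([-5.72601926e-05,  1.47360465e-01,  9.89082483e-01, -8.55283956e-04]), 'contact_force': array([0.35127443, 0.11781258, 0.34480206]), 'torque': array([-0.02045469, -0.04209657,  0.00922347]), 'grasp_force': 0.0, 'gripper_width': 1.0030106266854764}
```

View pics/side_0.png

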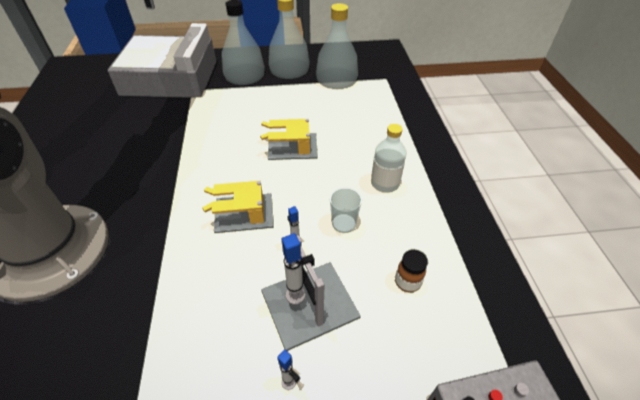

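View pics/top_0.png

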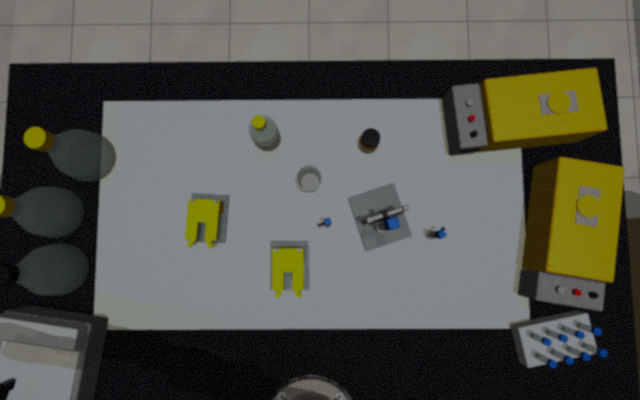

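The side view shows the hung gauge (grip at 291,248), two small look-alike gauges (294,215 and 286,362), and two forks. In the top view, the target fork is the left one (204,220), and the gauge grip is at (393,223). Next I'll measure both.

```bash
python3 - <<'E'
from h import *
def cloud(n):
    p=cv2.imread(f'pics/{n}_0.png');d=np.load(f'pics/{n}_0.npy')
    c=calibration(n);K,R,t=map(np.array,(c['intrinsics'],c['R'],c['t']))
    v,u=np.mgrid[:400,:640];r=np.stack([u,v,np.ones_like(u)],-1)@np.linalg.inv(K).T
    return p,d,(r*d[...,None]-t)@R
for n,bx,fx in (('top',(380,210,405,235),(180,190,232,252)),('side',(278,232,306,265),(258,112,320,160))):
    p,d,W=cloud(n);h=cv2.cvtColor(p,cv2.COLOR_BGR2HSV)
    m=(h[...,0]>100)&(h[...,0]<130)&(h[...,1]>140)&(h[...,2]>60)&(d>0)
    b=np.zeros_like(m);b[bx[1]:bx[3],bx[0]:bx[2]]=1;P=W[m&b]
    print(n,'grip',len(P),np.percentile(P,[5,50,95],axis=0).round(4).tolist())
    T=P[P[:,2]>np.percentile(P[:,2],95)-.008]; 
    print(' top',len(T),T.min(0).round(4),T.max(0).round(4),T.mean(0).round(4),cv2.minAreaRect((T[:,:2]*1000).astype(np.float32)))
    y=(h[...,0]>20)&(h[...,0]<35)&(h[...,1]>140)&(d>0);b[:]=0;b[fx[1]:fx[3],fx[0]:fx[2]]=1
    Q=W[y&b];Q=Q[(Q[:,2]>.055)&(Q[:,2]<.075)]
    print(' fork',len(Q),np.percentile(Q[:,2],[5,50,95]),cv2.minAreaRect((Q[:,:2]*1000).astype(np.float32)))
    # posts / bar
    if n=='top':
        b[:]=0;b[190:245,345:425]=1
        S=W[b&(d>0)&~m.astype(bool)] ; S=S[(S[:,2]>.13)&(S[:,2]<.175)]
        print(' bar',len(S),S.mean(0),cv2.minAreaRect((S[:,:2]*1000).astype(np.float32)))
        G=W[b&(d>0)];G=G[(G[:,2]>.005)&(G[:,2]<.022)];print(' base',cv2.minAreaRect((G[:,:2]*1000).astype(np.float32)))
        for nm,u,v in(('beaker',308,180),('bottle',258,122),('jar',370,137)): print(nm,world(n,d,u,v))
def crop(n,x0,y0,x1,y1,k):
    return cv2.resize(cv2.imread(f'pics/{n}_0.png')[y0:y1,x0:x1],None,fx=k,fy=k,interpolation=cv2.INTER_CUBIC)
a=crop('top',340,175,420,255,5);b=crop('top',170,180,250,260,5);c=crop('side',255,200,335,310,5)[:400]
cv2.imwrite('pics/crops.png',cv2.resize(np.hstack([a,b]),(800,400)))
E
```

```text
top grip 119 [[0.4983, -0.1968, 0.214], [0.507, -0.1845, 0.2172], [0.5181, -0.1748, 0.2199]]
 top 116 [ 0.4961 -0.1971  0.2122] [ 0.5221 -0.1728  0.2216] [ 0.5082 -0.1846  0.2173] ((508.6512451171875, -184.724609375), (23.266376495361328, 23.785764694213867), 18.235973358154297)
 fork 1149 [0.06017152 0.06396439 0.06737206] ((517.7489624023438, 276.784912109375), (79.48973083496094, 122.0990982055664), 86.42121124267578)
 bar 257 [ 0.52978714 -0.18111693  0.15108783] ((523.1470947265625, -188.3602294921875), (50.351654052734375, 103.01828002929688), 27.61771583557129)
 base ((532.7874755859375, -198.30926513671875), (212.2108917236328, 145.2059326171875), 89.501953125)
beaker [0.63420289 0.00691175 0.00539209]
bottle [0.7474296  0.11706084 0.17154461]
jar [ 0.73240182 -0.15454711  0.0814396 ]
side grip 397 [[0.4982, -0.2007, 0.1846], [0.5086, -0.1961, 0.2151], [0.5193, -0.1801, 0.2199]]
 top 216 [ 0.4959 -0.2015  0.212 ] [ 0.5208 -0.1745  0.2211] [ 0.5083 -0.1901  0.2181] ((507.7554931640625, -188.01776123046875), (22.63568878173828, 23.601558685302734), 18.412132263183594)
 fork 711 [0.06266545 0.06502156 0.06700713] ((517.777099609375, 273.5313720703125), (81.3004379272461, 120.52779388427734), 86.41734313964844)
```

View pics/crops.png

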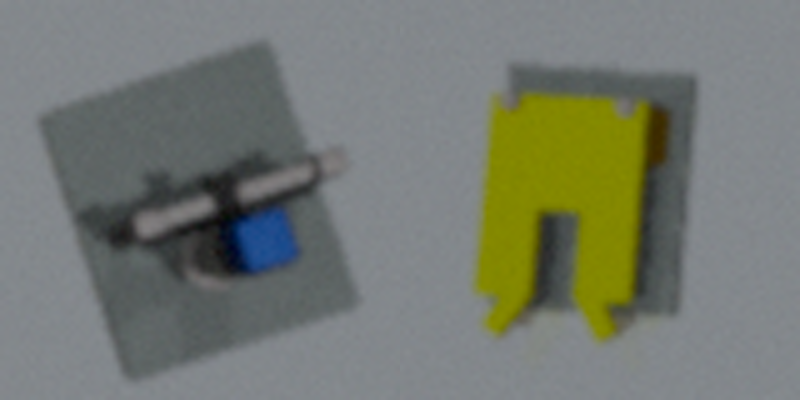

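>>> {"name": "drive_tool", "arguments": {
  "increments": [
    {"dz": -0.01,"wz": -8.8},
    {"dz": -0.01,"wz": -8.8},
    {"dz": -0.01,"wz": -8.8},
    {"dz": -0.01,"wz": -8.8},
    {"dx": -0.02,"dy": -0.045},
    {"dx": -0.02,"dy": -0.045},
    {"dx": -0.02,"dy": -0.045},
    {"dx": -0.02,"dy": -0.045},
    {"dx": -0.02,"dy": -0.045},
    {"dx": -0.02,"dy": -0.045},
    {"dx": -0.02,"dy": -0.045},
    {"dx": -0.02,"dy": -0.045},
    {"dx": 0.01,"dy": -0.045},
    {"dx": 0.01,"dy": -0.045},
    {"dx": 0.01,"dy": -0.045}
  ],
  "newtons": 70
}}

```text
schema error: expected keys claw, dx, dy, dz, wx, wy, wz
```

>>> {"name": "drive_tool", "arguments": {
  "increments": [
    {"claw": 0.085,"dx": 0,"dy": 0,"dz": -0.01,"wx": 0,"wy": 0,"wz": -8.8},
    {"claw": 0.085,"dx": 0,"dy": 0,"dz": -0.01,"wx": 0,"wy": 0,"wz": -8.8},
    {"claw": 0.085,"dx": 0,"dy": 0,"dz": -0.01,"wx": 0,"wy": 0,"wz": -8.8},
    {"claw": 0.085,"dx": 0,"dy": 0,"dz": -0.01,"wx": 0,"wy": 0,"wz": -8.8},
    {"claw": 0.085,"dx": -0.02,"dy": -0.045,"dz": 0,"wx": 0,"wy": 0,"wz": 0},
    {"claw": 0.085,"dx": -0.02,"dy": -0.045,"dz": 0,"wx": 0,"wy": 0,"wz": 0},
    {"claw": 0.085,"dx": -0.02,"dy": -0.045,"dz": 0,"wx": 0,"wy": 0,"wz": 0},
    {"claw": 0.085,"dx": -0.02,"dy": -0.045,"dz": 0,"wx": 0,"wy": 0,"wz": 0},
    {"claw": 0.085,"dx": -0.02,"dy": -0.045,"dz": 0,"wx": 0,"wy": 0,"wz": 0},
    {"claw": 0.085,"dx": -0.02,"dy": -0.045,"dz": 0,"wx": 0,"wy": 0,"wz": 0},
    {"claw": 0.085,"dx": -0.02,"dy": -0.045,"dz": 0,"wx": 0,"wy": 0,"wz": 0},
    {"claw": 0.085,"dx": -0.02,"dy": -0.045,"dz": 0,"wx": 0,"wy": 0,"wz": 0}
  ],
  "newtons": 70
}}

```text
t: 1.6
eef_pos: [0.4622, 0.3525, 0.296]
tool_rot: [-0.0, -0.159, 0.987, -0.0]
contact_force: [0.0, 0.1, 0.2]
gripper_width: 0.998
grasp_force: 0.0
```

```bash
cat >> h.py <<'E'
from scipy.spatial.transform import Rotation as Ro
def delta(target):
    o=get_obs();q=o['tool_rot'];R=Ro.from_quat([q[1],q[2],q[3],q[0]]).as_matrix()
    print('t',round(o['t'],2),'tcp',o['eef_pos'].round(4),'xyaw',np.degrees(np.arctan2(R[1,0],R[0,0])).round(2),'z',R[:,2].round(3),'F',o['contact_force'].round(2),'w',round(o['gripper_width'],3),round(o['grasp_force'],1))
    if target is not None: print('tool delta',(R.T@(np.array(target)-o['eef_pos'])).round(4))
E
python3 - <<'E'
from h import *
import station
try: print('overhang',finger_overhang)
except Exception as e: print([n for n in dir(station) if n[0]!='_'])
print(get_obs()['q'].round(2));delta([.508,-.186,.29])
# fork slot, top view at z=.063
f=lambda u,v:world('top',None,170+(u-400)/5-.4,180+v/5-.4,.063)
for a in((558,212),(490,335),(605,335),(540,260),(577,260),(490,95),(652,105),(475,290),(637,300)):print(a,f(*a).round(4))
E
```

```text
overhang 0.025
[-0.78  0.29  0.03  1.74 -0.01  1.11  1.14]
t 1.6 tcp [0.4622 0.3525 0.296 ] xyaw -161.75 z [-0. -0. -1.] F [0.04 0.15 0.18] w 0.998 0.0
tool delta [ 0.1252 -0.5257  0.0062]
(558, 212) [0.5192 0.2778 0.063 ]
(490, 335) [0.4569 0.311  0.063 ]
(605, 335) [0.4566 0.2525 0.063 ]
(540, 260) [0.4948 0.2864 0.063 ]
(577, 260) [0.4947 0.2675 0.063 ]
(490, 95) [0.5796 0.3141 0.063 ]
(652, 105) [0.5738 0.2306 0.063 ]
(475, 290) [0.4798 0.3193 0.063 ]
(637, 300) [0.4742 0.2365 0.063 ]
```

>>> {"name": "drive_tool", "arguments": {
  "increments": [
    {"claw": 0.085,"dx": 0.0114,"dy": -0.0478,"dz": 0,"wx": 0,"wy": 0,"wz": 0},
    {"claw": 0.085,"dx": 0.0114,"dy": -0.0478,"dz": 0,"wx": 0,"wy": 0,"wz": 0},
    {"claw": 0.085,"dx": 0.0114,"dy": -0.0478,"dz": 0,"wx": 0,"wy": 0,"wz": 0},
    {"claw": 0.085,"dx": 0.0114,"dy": -0.0478,"dz": 0,"wx": 0,"wy": 0,"wz": 0},
    {"claw": 0.085,"dx": 0.0114,"dy": -0.0478,"dz": 0,"wx": 0,"wy": 0,"wz": 0},
    {"claw": 0.085,"dx": 0.0114,"dy": -0.0478,"dz": 0,"wx": 0,"wy": 0,"wz": 0},
    {"claw": 0.085,"dx": 0.0114,"dy": -0.0478,"dz": 0,"wx": 0,"wy": 0,"wz": 0},
    {"claw": 0.085,"dx": 0.0114,"dy": -0.0478,"dz": 0,"wx": 0,"wy": 0,"wz": 0},
    {"claw": 0.085,"dx": 0.0114,"dy": -0.0478,"dz": 0,"wx": 0,"wy": 0,"wz": 0},
    {"claw": 0.085,"dx": 0.0114,"dy": -0.0478,"dz": 0,"wx": 0,"wy": 0,"wz": 0},
    {"claw": 0.085,"dx": 0.0114,"dy": -0.0478,"dz": 0,"wx": 0,"wy": 0,"wz": 0},
    {"claw": 0.085,"dx": 0,"dy": 0,"dz": 0,"wx": 0,"wy": 0,"wz": 0}
  ],
  "newtons": 70
}}

```text
t: 3.1
eef_pos: [0.506, -0.1892, 0.2961]
tool_rot: [-0.0, -0.155, 0.988, -0.001]
contact_force: [-0.8, 0.8, -0.6]
gripper_width: 0.993
grasp_force: 0.0
```

```bash
python3 - <<'E'
from h import *
delta([.508,-.186,.201])
p,d=grab('side','1'); cv2.imwrite('pics/s1.png',cv2.resize(cv2.imread('pics/side_1.png')[160:320,200:400],None,fx=3,fy=3,interpolation=cv2.INTER_CUBIC))
E
```

```text
t 3.1 tcp [ 0.506  -0.1892  0.2961] xyaw -162.17 z [-0.001 -0.002 -1.   ] F [-0.82  0.85 -0.6 ] w 0.993 0.0
tool delta [-0.003   0.0026  0.0951]
```

View pics/s1.png

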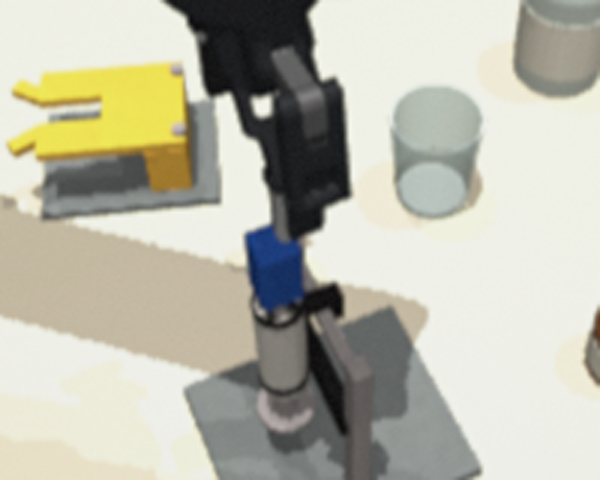

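The gripper is above the grip and yaw-aligned, with the grip at (272,265) in the crop. I'll descend.

>>> {"name": "drive_tool", "arguments": {
  "increments": [
    {"claw": 0.085,"dx": 0,"dy": 0,"dz": 0.024,"wx": 0,"wy": 0,"wz": 0},
    {"claw": 0.085,"dx": 0,"dy": 0,"dz": 0.024,"wx": 0,"wy": 0,"wz": 0},
    {"claw": 0.085,"dx": 0,"dy": 0,"dz": 0.024,"wx": 0,"wy": 0,"wz": 0},
    {"claw": 0.085,"dx": 0,"dy": 0,"dz": 0.023,"wx": 0,"wy": 0,"wz": 0},
    {"claw": 0.085,"dx": 0,"dy": 0,"dz": 0,"wx": 0,"wy": 0,"wz": 0},
    {"claw": 0.085,"dx": 0,"dy": 0,"dz": 0,"wx": 0,"wy": 0,"wz": 0}
  ],
  "newtons": 70
}}

```text
t: 3.9
eef_pos: [0.5076, -0.184, 0.202]
tool_rot: [0.0, -0.159, 0.987, 0.0]
contact_force: [-0.1, -0.1, -0.3]
gripper_width: 0.992
grasp_force: 0.0
```

```bash
python3 - <<'E'
from h import *
delta([.508,-.186,.201])
p,d=grab('top','2');p,d=grab('side','2')
a=cv2.resize(cv2.imread('pics/side_2.png')[200:310,250:340],(400,490),interpolation=cv2.INTER_CUBIC)
b=cv2.resize(cv2.imread('pics/top_2.png')[170:270,350:430],(392,490),interpolation=cv2.INTER_CUBIC)
cv2.imwrite('pics/s2.png',np.hstack([a,b]))
E
```

```text
t 3.9 tcp [ 0.5076 -0.184   0.202 ] xyaw -161.68 z [ 0.001  0.    -1.   ] F [-0.12 -0.07 -0.32] w 0.992 0.0
tool delta [ 0.0002 -0.0021  0.001 ]
```

View pics/s2.png

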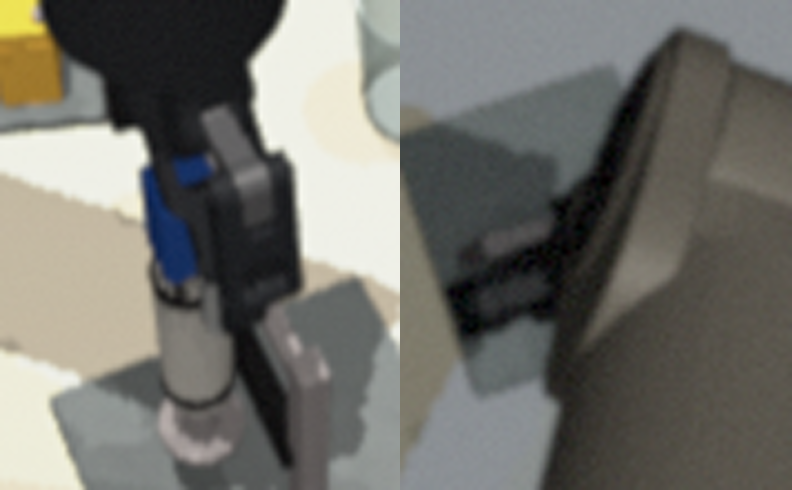

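```bash
python3 - <<'E'
from h import *
s=lambda X:((proj('side',X)-[250,200])*[400/90,490/110]).round(0)
c=np.array([.508,-.186,.195]);y=np.array([-.314,.949,0]);x=np.array([.949,.314,0])
print('grip',s(c),'nearfinger pad',s(c-.043*y),'outer',s(c-.055*y),'pad edges',s(c-.055*y+.011*x),s(c-.055*y-.011*x),'grip face edges',s(c-.012*y+.012*x),s(c-.012*y-.012*x),'mouth',s(c-[0,0,.032]),'foot',s(c-[0,0,.15]))
E
```

```text
grip [182. 218.] nearfinger pad [231. 316.] outer [245. 345.] pad edges [276. 332.] [214. 357.] grip face edges [227. 232.] [163. 257.] mouth [186. 269.] foot [200. 427.]
```

The grip sits between the fingers and the projections agree with the crop to within about 4 mm. I'll close and lift.

>>> {"name": "drive_tool", "arguments": {
  "increments": [
    {"claw": 0.04,"dx": 0,"dy": -0.001,"dz": 0,"wx": 0,"wy": 0,"wz": 0},
    {"claw": 0.03,"dx": 0,"dy": -0.001,"dz": 0,"wx": 0,"wy": 0,"wz": 0},
    {"claw": 0.015,"dx": 0,"dy": 0,"dz": 0,"wx": 0,"wy": 0,"wz": 0},
    {"claw": 0.015,"dx": 0,"dy": 0,"dz": 0,"wx": 0,"wy": 0,"wz": 0},
    {"claw": 0.01,"dx": 0,"dy": 0,"dz": 0,"wx": 0,"wy": 0,"wz": 0},
    {"claw": 0.01,"dx": 0,"dy": 0,"dz": 0,"wx": 0,"wy": 0,"wz": 0},
    {"claw": 0.01,"dx": 0,"dy": 0,"dz": 0,"wx": 0,"wy": 0,"wz": 0},
    {"claw": 0.01,"dx": 0,"dy": 0,"dz": 0,"wx": 0,"wy": 0,"wz": 0}
  ],
  "newtons": 70
}}

```text
t: 5.0
eef_pos: [0.5077, -0.1869, 0.2015]
tool_rot: [0.0, -0.158, 0.987, -0.0]
contact_force: [-1.3, -1.8, 3.9]
gripper_width: 0.274
grasp_force: 68.6
```

```bash
python3 -c "
from h import *
delta(None)"
```

```text
t 5.0 tcp [ 0.5077 -0.1869  0.2015] xyaw -161.76 z [ 0. -0. -1.] F [-1.26 -1.82  3.91] w 0.274 68.6
```

>>> {"name": "drive_tool", "arguments": {
  "increments": [
    {"claw": 0.01,"dx": 0,"dy": 0,"dz": -0.009,"wx": 0,"wy": 0,"wz": 0},
    {"claw": 0.01,"dx": 0,"dy": 0,"dz": -0.009,"wx": 0,"wy": 0,"wz": 0},
    {"claw": 0.01,"dx": 0,"dy": 0,"dz": -0.009,"wx": 0,"wy": 0,"wz": 0},
    {"claw": 0.01,"dx": 0,"dy": 0,"dz": -0.009,"wx": 0,"wy": 0,"wz": 0},
    {"claw": 0.01,"dx": 0,"dy": 0,"dz": 0,"wx": 0,"wy": 0,"wz": 0},
    {"claw": 0.01,"dx": 0.012,"dy": 0,"dz": 0,"wx": 0,"wy": 0,"wz": 0},
    {"claw": 0.01,"dx": 0.012,"dy": 0,"dz": 0,"wx": 0,"wy": 0,"wz": 0},
    {"claw": 0.01,"dx": 0.012,"dy": 0,"dz": 0,"wx": 0,"wy": 0,"wz": 0},
    {"claw": 0.01,"dx": 0.012,"dy": 0,"dz": 0,"wx": 0,"wy": 0,"wz": 0},
    {"claw": 0.01,"dx": 0.012,"dy": 0,"dz": -0.02,"wx": 0,"wy": 0,"wz": 0},
    {"claw": 0.01,"dx": 0.012,"dy": 0,"dz": -0.02,"wx": 0,"wy": 0,"wz": 0},
    {"claw": 0.01,"dx": 0,"dy": 0,"dz": -0.02,"wx": 0,"wy": 0,"wz": 0},
    {"claw": 0.01,"dx": 0,"dy": 0,"dz": 0,"wx": 0,"wy": 0,"wz": 0},
    {"claw": 0.01,"dx": 0,"dy": 0,"dz": 0,"wx": 0,"wy": 0,"wz": 0}
  ],
  "newtons": 70
}}

```text
t: 6.75
eef_pos: [0.4388, -0.209, 0.2965]
tool_rot: [-0.0, -0.159, 0.987, 0.0]
contact_force: [0.0, -1.0, -2.6]
gripper_width: 0.274
grasp_force: 69.0
```

```bash
python3 - <<'E'
from h import *
delta([.407,.283,.30])
p,d=grab('side','3');cv2.imwrite('pics/s3.png',cv2.resize(p[140:340,200:360,::-1],None,fx=3,fy=3,interpolation=cv2.INTER_CUBIC))
E
```

```text
t 6.75 tcp [ 0.4388 -0.209   0.2965] xyaw -161.74 z [-0.001  0.    -1.   ] F [ 0.01 -1.02 -2.56] w 0.274 69.0
tool delta [-0.124   0.4772 -0.0033]
```

View pics/s3.png

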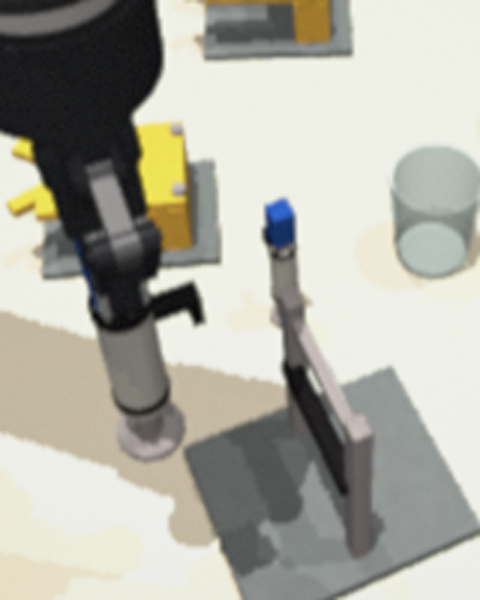

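>>> {"name": "drive_tool", "arguments": {
  "increments": [
    {"claw": 0.01,"dx": -0.0163,"dy": 0.0383,"dz": 0,"wx": 0,"wy": 0,"wz": 0},
    {"claw": 0.01,"dx": -0.0163,"dy": 0.0383,"dz": 0,"wx": 0,"wy": 0,"wz": 0},
    {"claw": 0.01,"dx": -0.0163,"dy": 0.0383,"dz": 0,"wx": 0,"wy": 0,"wz": 0},
    {"claw": 0.01,"dx": -0.0163,"dy": 0.0383,"dz": 0,"wx": 0,"wy": 0,"wz": 0},
    {"claw": 0.01,"dx": -0.0163,"dy": 0.0383,"dz": 0,"wx": 0,"wy": 0,"wz": 0},
    {"claw": 0.01,"dx": -0.0163,"dy": 0.0383,"dz": 0,"wx": 0,"wy": 0,"wz": 0},
    {"claw": 0.01,"dx": -0.0047,"dy": 0.041,"dz": 0,"wx": 0,"wy": 0,"wz": 0},
    {"claw": 0.01,"dx": -0.0047,"dy": 0.041,"dz": 0,"wx": 0,"wy": 0,"wz": 0},
    {"claw": 0.01,"dx": -0.0047,"dy": 0.041,"dz": 0,"wx": 0,"wy": 0,"wz": 0},
    {"claw": 0.01,"dx": -0.0047,"dy": 0.041,"dz": 0,"wx": 0,"wy": 0,"wz": 0},
    {"claw": 0.01,"dx": -0.0047,"dy": 0.041,"dz": 0,"wx": 0,"wy": 0,"wz": 0},
    {"claw": 0.01,"dx": -0.0047,"dy": 0.041,"dz": 0,"wx": 0,"wy": 0,"wz": 0},
    {"claw": 0.01,"dx": 0,"dy": 0,"dz": 0,"wx": 0,"wy": 0,"wz": 7.3},
    {"claw": 0.01,"dx": 0,"dy": 0,"dz": 0,"wx": 0,"wy": 0,"wz": 7.3},
    {"claw": 0.01,"dx": 0,"dy": 0,"dz": 0,"wx": 0,"wy": 0,"wz": 7.3},
    {"claw": 0.01,"dx": 0,"dy": 0,"dz": 0,"wx": 0,"wy": 0,"wz": 0},
    {"claw": 0.01,"dx": 0,"dy": 0,"dz": 0,"wx": 0,"wy": 0,"wz": 0}
  ],
  "newtons": 70
}}

```text
t: 8.93
eef_pos: [0.4097, 0.282, 0.2967]
tool_rot: [-0.0, 0.031, 1.0, -0.0]
contact_force: [0.3, -0.3, -2.8]
gripper_width: 0.27
grasp_force: 69.2
```

```bash
python3 - <<'E'
from h import *
# neck at seat height .059 => handle .189, TCP .1955
delta([.410,.282,.1955])
o=get_obs()['eef_pos']
p,d=grab('side','4');cv2.imwrite('pics/s4.png',cv2.resize(p[20:180,200:340,::-1],None,fx=3.5,fy=3.5,interpolation=cv2.INTER_CUBIC))
for h in(0,.118,.150):print(h,((proj('side',[o[0],o[1],o[2]-.156+h])-[200,20])*3.5).round(0))
E
```

```text
t 8.93 tcp [0.4097 0.282  0.2967] xyaw 176.5 z [-0.001 -0.001 -1.   ] F [ 0.35 -0.3  -2.76] w 0.27 69.2
tool delta [-0.0003  0.      0.1012]
0 [133. 299.]
0.118 [106. 140.]
0.15 [97. 92.]
```

View pics/s4.png

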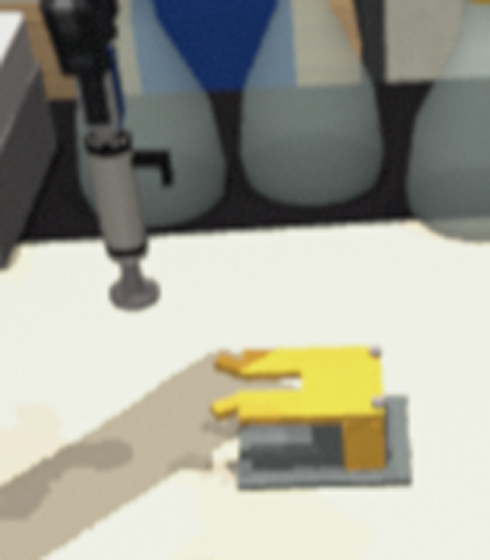

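>>> {"name": "drive_tool", "arguments": {
  "increments": [
    {"claw": 0.01,"dx": 0,"dy": 0,"dz": 0.0202,"wx": 0,"wy": 0,"wz": 0},
    {"claw": 0.01,"dx": 0,"dy": 0,"dz": 0.0202,"wx": 0,"wy": 0,"wz": 0},
    {"claw": 0.01,"dx": 0,"dy": 0,"dz": 0.0202,"wx": 0,"wy": 0,"wz": 0},
    {"claw": 0.01,"dx": 0,"dy": 0,"dz": 0.0202,"wx": 0,"wy": 0,"wz": 0},
    {"claw": 0.01,"dx": 0,"dy": 0,"dz": 0.0202,"wx": 0,"wy": 0,"wz": 0},
    {"claw": 0.01,"dx": -0.008,"dy": 0,"dz": 0,"wx": 0,"wy": 0,"wz": 0},
    {"claw": 0.01,"dx": -0.008,"dy": 0,"dz": 0,"wx": 0,"wy": 0,"wz": 0},
    {"claw": 0.01,"dx": -0.008,"dy": 0,"dz": 0,"wx": 0,"wy": 0,"wz": 0},
    {"claw": 0.01,"dx": -0.008,"dy": 0,"dz": 0,"wx": 0,"wy": 0,"wz": 0},
    {"claw": 0.01,"dx": -0.008,"dy": 0,"dz": 0,"wx": 0,"wy": 0,"wz": 0},
    {"claw": 0.01,"dx": -0.008,"dy": 0,"dz": 0,"wx": 0,"wy": 0,"wz": 0},
    {"claw": 0.01,"dx": 0,"dy": 0,"dz": 0,"wx": 0,"wy": 0,"wz": 0}
  ],
  "newtons": 70
}}

```text
t: 10.48
eef_pos: [0.4585, 0.279, 0.1963]
tool_rot: [0.0, 0.032, 0.999, 0.0]
contact_force: [0.2, -0.9, -2.3]
gripper_width: 0.27
grasp_force: 69.1
```

```bash
python3 - <<'E'
from h import *
delta([.510,.276,.1955])
p,d=grab('side','5');p2,d=grab('top','5')
a=cv2.resize(p[70:170,230:330,::-1],(450,450),interpolation=cv2.INTER_CUBIC)
b=cv2.resize(p2[180:260,170:242,::-1],(350,450),interpolation=cv2.INTER_CUBIC)
cv2.imwrite('pics/s5.png',np.hstack([a,b]))
E
```

```text
t 10.47 tcp [0.4585 0.279  0.1963] xyaw 176.31 z [ 0.  0. -1.] F [ 0.19 -0.91 -2.26] w 0.27 69.1
tool delta [-0.0516  0.0004  0.0008]
```

View pics/s5.png

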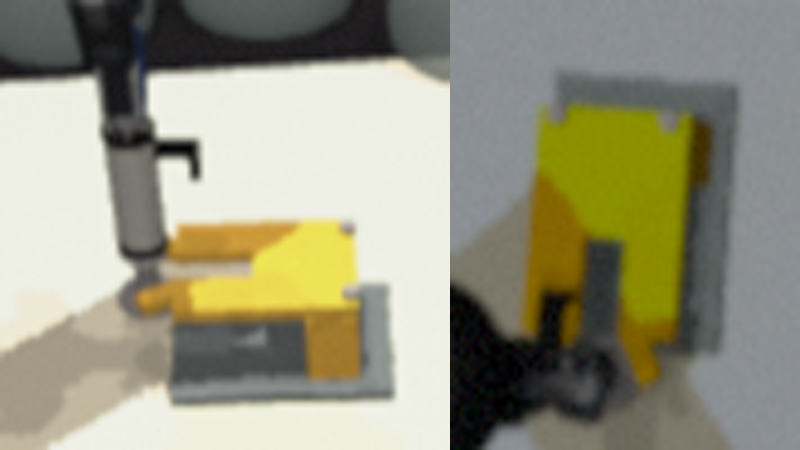

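The neck is between the fork tips and the foot is below the plate. I'll continue to insert.

>>> {"name": "drive_tool", "arguments": {
  "increments": [
    {"claw": 0.01,"dx": -0.005,"dy": 0,"dz": 0,"wx": 0,"wy": 0,"wz": 0},
    {"claw": 0.01,"dx": -0.005,"dy": 0,"dz": 0,"wx": 0,"wy": 0,"wz": 0},
    {"claw": 0.01,"dx": -0.005,"dy": 0,"dz": 0,"wx": 0,"wy": 0,"wz": 0},
    {"claw": 0.01,"dx": -0.005,"dy": 0,"dz": 0,"wx": 0,"wy": 0,"wz": 0},
    {"claw": 0.01,"dx": -0.005,"dy": 0,"dz": 0,"wx": 0,"wy": 0,"wz": 0},
    {"claw": 0.01,"dx": 0,"dy": 0,"dz": 0,"wx": 0,"wy": 0,"wz": 0}
  ],
  "newtons": 70
}}

```text
t: 11.32
eef_pos: [0.4832, 0.2774, 0.1962]
tool_rot: [0.0, 0.032, 0.999, 0.0]
contact_force: [-0.7, 0.1, -1.8]
gripper_width: 0.275
grasp_force: 69.1
```

>>> {"name": "drive_tool", "arguments": {
  "increments": [
    {"claw": 0.01,"dx": -0.005,"dy": 0,"dz": 0,"wx": 0,"wy": 0,"wz": 0},
    {"claw": 0.01,"dx": -0.005,"dy": 0,"dz": 0,"wx": 0,"wy": 0,"wz": 0},
    {"claw": 0.01,"dx": -0.005,"dy": 0,"dz": 0,"wx": 0,"wy": 0,"wz": 0},
    {"claw": 0.01,"dx": -0.005,"dy": 0,"dz": 0,"wx": 0,"wy": 0,"wz": 0},
    {"claw": 0.01,"dx": -0.003,"dy": 0,"dz": 0,"wx": 0,"wy": 0,"wz": 0},
    {"claw": 0.01,"dx": 0,"dy": 0,"dz": 0,"wx": 0,"wy": 0,"wz": 0},
    {"claw": 0.01,"dx": 0,"dy": 0,"dz": 0,"wx": 0,"wy": 0,"wz": 0}
  ],
  "newtons": 70
}}

```text
t: 12.2
eef_pos: [0.5056, 0.2761, 0.1962]
tool_rot: [-0.0, 0.032, 0.999, -0.0]
contact_force: [-0.3, -0.2, -2.1]
gripper_width: 0.273
grasp_force: 69.1
```

```bash
python3 - <<'E'
from h import *
delta([.510,.276,.1955])
p,d=grab('side','6');p2,d=grab('top','6')
a=cv2.resize(p[70:170,230:330,::-1],(450,450),interpolation=cv2.INTER_CUBIC)
b=cv2.resize(p2[180:260,170:242,::-1],(350,450),interpolation=cv2.INTER_CUBIC)
cv2.imwrite('pics/s6.png',np.hstack([a,b]))
E
```

```text
t 12.2 tcp [0.5056 0.2761 0.1962] xyaw 176.36 z [-0. -0. -1.] F [-0.27 -0.15 -2.06] w 0.273 69.1
tool delta [-0.0044  0.0002  0.0007]
```

View pics/s6.png

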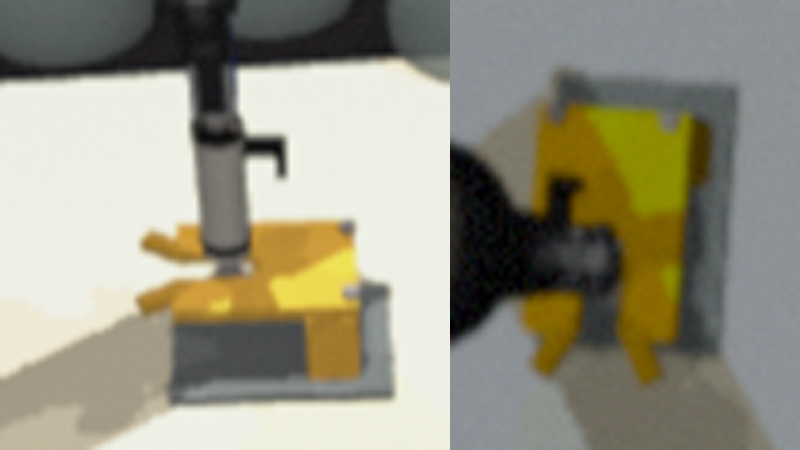

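>>> {"name": "drive_tool", "arguments": {
  "increments": [
    {"claw": 0.01,"dx": -0.002,"dy": 0,"dz": 0,"wx": 0,"wy": 0,"wz": 0},
    {"claw": 0.01,"dx": 0,"dy": 0,"dz": 0,"wx": 0,"wy": 0,"wz": 0},
    {"claw": 0.01,"dx": 0,"dy": 0,"dz": -0.003,"wx": 0,"wy": 0,"wz": 0},
    {"claw": 0.01,"dx": 0,"dy": 0,"dz": -0.003,"wx": 0,"wy": 0,"wz": 0},
    {"claw": 0.01,"dx": 0,"dy": 0,"dz": -0.003,"wx": 0,"wy": 0,"wz": 0},
    {"claw": 0.01,"dx": 0,"dy": 0,"dz": -0.003,"wx": 0,"wy": 0,"wz": 0},
    {"claw": 0.01,"dx": 0,"dy": 0,"dz": -0.003,"wx": 0,"wy": 0,"wz": 0},
    {"claw": 0.01,"dx": 0,"dy": 0,"dz": -0.003,"wx": 0,"wy": 0,"wz": 0},
    {"claw": 0.01,"dx": 0,"dy": 0,"dz": -0.003,"wx": 0,"wy": 0,"wz": 0},
    {"claw": 0.01,"dx": 0,"dy": 0,"dz": 0,"wx": 0,"wy": 0,"wz": 0},
    {"claw": 0.01,"dx": 0,"dy": 0,"dz": 0,"wx": 0,"wy": 0,"wz": 0}
  ],
  "newtons": 80
}}

```text
t: 13.68
eef_pos: [0.5076, 0.2759, 0.2171]
tool_rot: [-0.0, 0.032, 0.999, -0.0]
contact_force: [0.7, 0.4, -6.3]
gripper_width: 0.272
grasp_force: 78.3
```

>>> {"name": "drive_tool", "arguments": {
  "increments": [
    {"claw": 0.01,"dx": 0,"dy": 0,"dz": -0.004,"wx": 0,"wy": 0,"wz": 0},
    {"claw": 0.01,"dx": 0,"dy": 0,"dz": -0.004,"wx": 0,"wy": 0,"wz": 0},
    {"claw": 0.01,"dx": 0,"dy": 0,"dz": -0.004,"wx": 0,"wy": 0,"wz": 0},
    {"claw": 0.01,"dx": 0,"dy": 0,"dz": -0.004,"wx": 0,"wy": 0,"wz": 0},
    {"claw": 0.01,"dx": 0,"dy": 0,"dz": -0.004,"wx": 0,"wy": 0,"wz": 0},
    {"claw": 0.01,"dx": 0,"dy": 0,"dz": -0.004,"wx": 0,"wy": 0,"wz": 0},
    {"claw": 0.01,"dx": 0,"dy": 0,"dz": -0.003,"wx": 0,"wy": 0,"wz": 0},
    {"claw": 0.01,"dx": 0,"dy": 0,"dz": 0,"wx": 0,"wy": 0,"wz": 0},
    {"claw": 0.01,"dx": 0,"dy": 0,"dz": 0,"wx": 0,"wy": 0,"wz": 0},
    {"claw": 0.01,"dx": 0,"dy": 0,"dz": 0,"wx": 0,"wy": 0,"wz": 0},
    {"claw": 0.01,"dx": 0,"dy": 0,"dz": 0,"wx": 0,"wy": 0,"wz": 0}
  ],
  "newtons": 80
}}

```text
t: 15.05
eef_pos: [0.5076, 0.2758, 0.2442]
tool_rot: [-0.0, 0.032, 0.999, -0.0]
contact_force: [1.0, 0.4, -11.7]
gripper_width: 0.269
grasp_force: 78.5
```

```bash
python3 - <<'E'
from h import *
for i in range(4):
    p,d=grab('side','7');delta(None)
p2,_=grab('top','7')
a=cv2.resize(p[60:150,240:330,::-1],(540,540),interpolation=cv2.INTER_CUBIC)
cv2.imwrite('pics/s7.png',a)
o=get_obs()['eef_pos']
for nm,z in(('mouth',.167),('grip bottom',o[2]-.006-.022),('band±',.167)):print(nm,((proj('side',[o[0],o[1],z])-[240,60])*6).round(0))
E
```

```text
t 15.1 tcp [0.5076 0.2759 0.2442] xyaw 176.35 z [-0. -0. -1.] F [  0.46   0.03 -11.67] w 0.276 78.5
t 15.15 tcp [0.5076 0.2759 0.2442] xyaw 176.36 z [-0. -0. -1.] F [  1.68   0.25 -11.84] w 0.27 78.5
t 15.2 tcp [0.5076 0.2759 0.2442] xyaw 176.35 z [-0. -0. -1.] F [  0.84  -0.3  -12.3 ] w 0.273 78.5
t 15.25 tcp [0.5077 0.2759 0.2442] xyaw 176.35 z [-0. -0. -1.] F [  0.4    0.06 -11.54] w 0.27 78.5
mouth [229. 209.]
grip bottom [219.  98.]
band± [229. 209.]
```

View pics/s7.png

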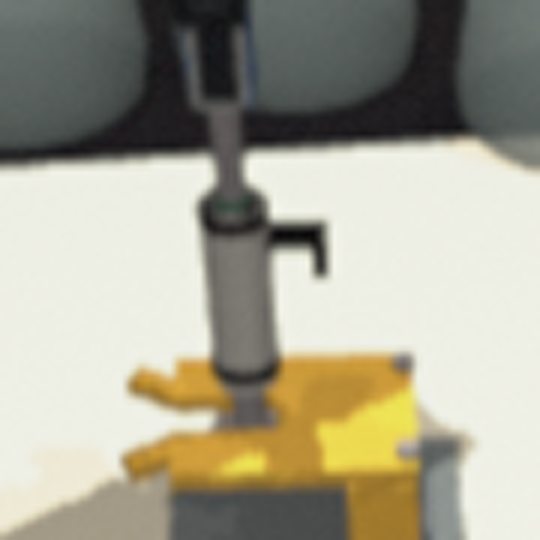

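The green band has just emerged at the mouth (232,205). Force and travel both give about 37–39 mm, so I'll raise 2 mm to centre it.

>>> {"name": "drive_tool", "arguments": {
  "increments": [
    {"claw": 0.01,"dx": 0,"dy": 0,"dz": -0.001,"wx": 0,"wy": 0,"wz": 0},
    {"claw": 0.01,"dx": 0,"dy": 0,"dz": -0.001,"wx": 0,"wy": 0,"wz": 0},
    {"claw": 0.01,"dx": 0,"dy": 0,"dz": 0,"wx": 0,"wy": 0,"wz": 0},
    {"claw": 0.01,"dx": 0,"dy": 0,"dz": 0,"wx": 0,"wy": 0,"wz": 0},
    {"claw": 0.01,"dx": 0,"dy": 0,"dz": 0,"wx": 0,"wy": 0,"wz": 0},
    {"claw": 0.01,"dx": 0,"dy": 0,"dz": 0,"wx": 0,"wy": 0,"wz": 0}
  ],
  "newtons": 80
}}

```text
t: 16.05
eef_pos: [0.5077, 0.2759, 0.2463]
tool_rot: [-0.0, 0.032, 0.999, -0.0]
contact_force: [-0.4, -0.5, -12.4]
gripper_width: 0.271
grasp_force: 78.5
```

```bash
python3 - <<'E'
from h import *
f=[]
for i in range(5):
    p,d=read_camera('side');f.append(get_obs()['contact_force'][2])
print(np.mean(f));delta(None)
print(hand_in())
E
```

```text
-12.800714829525399
t 16.3 tcp [0.5077 0.2759 0.2463] xyaw 176.35 z [-0. -0. -1.] F [ -0.16   0.52 -12.92] w 0.27 78.5
the job is handed in; nothing more can be done
None
```

I handed the job in at 16.3 s, with the gripper still holding the gauge steady and upright in the target fork's slot. The green band is at the barrel mouth: about 12.8 N pull, and by my estimate about 40 mm of rod out. The beaker, bottle and jar were never approached; the hand-in returned no verdict.

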